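# Lay out the parts for a ratchet tool rebuild

### The arm

A 7-joint arm with a two-finger parallel gripper is mounted at the origin on the work surface. World frame = base frame: x ahead of the robot, y to its left, z up, the work surface at z = 0. Lengths are in m, angles in degrees, forces in N, time in s.
With the tool pointing down it reaches from about 0.35 to 0.9 m from the base axis. Payload 8.1 kg.
Tool frame: the origin (TCP) lies midway between the tips of the shut fingers; the grasp point (between the pads) lies 19 mm behind it; z points along the fingers, y is the line along which they close (so a half turn about z gives the same grasp; the last joint's range is limited). The gripper opens to 92 mm and grips with 3 to 60 N. Pads are 19 mm wide; open, the fingers measure 130 mm over their backs; the gripper's body (75 mm by 190 mm) begins 47 mm behind the grasp point.
Start: joints at [58.235, 24.895, 1.432, 90.138, -0.665, 64.973, -4.303], TCP at [0.273, -0.562, 0.227] pointing down, gripper open.
Joint ranges: [-149.89, 149.89], [-25.12, 119.58], [-72.63, 75.52], [4.76, 147.25], [-75.54, 255.54], [6.69, 114.76], [-157.13, 157.13]. Speed limits (degrees/s): [127.2, 127.2, 172.46, 172.46, 180, 180, 180].

### API

Orientations are given as a 3x3 rotation matrix whose columns are the frame's x, y, z axes.
In Python, from station import sensors, viewer, hand_in gives the robot as it stands. The module is installed in compiled form; this text tells all that it offers.
- The arm moves only by the shell command python3 -m handwheel 'ROWS' [OPENING] [FORCE]. ROWS is JSON, a list of rows, each a list of 6 numbers: the shift along the world's x, y, z as a fraction of full scale, then the turn, a rotation vector about the world's x, y, z as a fraction of full scale. A call has 1 to 5 rows; each row shifts and turns the commanded pose from where the row before left it; what a row does not reach is not made up. Full scale, the value 1, is 0.06 m for a shift and 5 degrees for a turn. A row lasts 1/8 s, in which the tool goes at most 62.5 mm and 10.7 degrees, less where a joint would pass 70% of its speed; a pose out of reach is approached as far as the arm can. A call with a number of a shift or a turn outside -1 to 1 is refused whole. A call with a gripper value outside its range is refused whole. OPENING is the closure, from -1 (fully open) to 1 (shut), set as the call begins (- or left out, the last holds). The fingers move at their own pace and stop on an object; FORCE is the grip in N (left out, the last holds). Time passes only in rows, so rows that do not move let the fingers close. It gives the time, the measured TCP pose, the force, the opening and the grip force at its end, in the units of the state.
- sensors.get_state(): the state, without advancing time (a new reading comes with each control period).
- viewer.grab_frame(name): name is "scene" or "top" or "wrist"; returns a dict with "img" (420x560x3 uint8, red, green, blue), "vfov" (degrees; the focal length in pixels is half the picture's height over the tangent of half this angle, whatever the lens; pixels are square), "cx", "cy" (the principal point, pixels), "rvec" (rotation vector, rad) and "tvec" (3), from world to camera coordinates, as OpenCV has them. Camera axes: x right, y down, z forward; pixel columns grow to the right and rows downward; lengths in m; the calibration is good to about 2 mm. The wrist camera is an equidistant fisheye: a pixel r from the principal point sees the ray r / f radians off the axis. A picture is of the moment at which its call begins. There is no depth.
- hand_in(): hands the job in; it is judged then, once.
The state is a dict: "time_s": time; "joints": joint angles; "qvel": joint speeds; "tau": joint torques, N m; "tool_pos": TCP position; "tcp_rot": TCP orientation; "contact_force": force on the tool from outside, world axes, zero at the start; "moment": the same for the moment, N m; "opening": finger opening in m; "finger_force": force on a finger pad.
Only numpy, scipy, OpenCV 4.12 (cv2) and the standard library are available. Lean on these libraries where they do the work, as an engineer would, in place of code of your own. Each camera call takes 0.05 s, during which the arm holds its last target. There are 200 camera calls.

### The job

Lay out the parts for one ratchet tool in their holders: the ball bearing flat in the round dish, the toothed wheel flat over the post, the square-flanged bush standing on its flange in the square bay, and the lowest pin from the foot of the blue chute along the middle of the vee cradle. Set each part down gently, without dropping it, let go of it, and leave the other two pins in the chute.

Things in the scene. Friction and masses are not known exactly. Their poses are not given: they have to be found in the camera images.
- bearing: Open steel ball bearing lying flat on the bench, outer diameter 52 mm, bore 25 mm, 18 mm high, about 0.16 kg. Origin: centre of its underside; z up along its axis. Grip it across the outside, in its upper 11 mm if it is to clear the dish's lip.
- wheel: Steel ratchet wheel with 18 saw-like teeth, lying flat on the bench, 58 mm over the tooth tips, 20 mm high, with a square through hole 24 x 24 mm, about 0.22 kg. Origin: centre of its underside; z up along its axis.
- bush: Brass bush standing on its square flange (36 x 36 x 6 mm); above it a round barrel, diameter 28 mm, up to 34 mm total height; bore 18 mm; about 0.13 kg. Origin: centre of the flange's underside; z up along its axis. Grip it across the barrel, above the flange.
- pin1: Steel pin, 24 mm thick, 60 mm long, 0.21 kg; origin at its centre, x axis along it, roll arbitrary. Lowest of three level across the fixed blue chute (rising 15 deg towards pin2), against its stop; centre 45 mm above the bench. Floor (36 mm wide) and stop (26 mm wide, top at 46 mm) leave the ends free: grip it end to end from above, pads 3 mm downhill of centre to miss pin2; lift straight up.
- pin2: Steel pin, 24 mm thick, 60 mm long, 0.21 kg; origin at its centre, x axis along it, roll arbitrary. Next in the chute, 24.5 mm uphill of pin1; stays there, rolling down to the stop when pin1 goes. The chute's side walls (66 mm apart inside, 72 mm outside, 30 mm above the floor) begin 20 mm uphill of pin1's centre; beside pin1's ends nothing stands higher than 6 mm.
- pin3: Steel pin, 24 mm thick, 60 mm long, 0.21 kg; origin at its centre, x axis along it, roll arbitrary. Highest in the chute; stays there, rolling down one diameter after pin2. The chute ends 95 mm uphill of it, 100 mm above the bench.
- dish: Parts holder with the round dish, for the bearing. Fixed. Origin: centre of the underside of its black plate, 100 x 100 x 8 mm; z up. On the plate stands a round aluminium lip 4 mm high, inside diameter 72 mm, outside 84 mm, centred. The bearing lies inside it on the plate, 8 mm above the origin.
- post: Parts holder with the lone upright steel post, for the toothed wheel. Fixed. Origin: centre of the underside of its black plate, 100 x 100 x 8 mm; z up. The post stands at the centre, diameter 9 mm, 26 mm tall above the plate (top 34 mm above the origin). The wheel lies flat on the plate, 8 mm above the origin, with the post in its hole, at any yaw.
- bay: Parts holder with the square bay, for the bush. Fixed. Origin: centre of the underside of its black plate, 100 x 100 x 8 mm; z up. On the plate stands a square aluminium lip 4 mm high, inside 68 x 68 mm, outside 80 x 80 mm, centred. The bush stands inside it on the plate, 8 mm above the origin, at any yaw.
- vee: Parts holder with the vee cradle, for the pin. Fixed. Origin: centre of the underside of its black plate, 100 x 100 x 8 mm; z up. An aluminium block on it, 36 mm along x and 56 mm along y, has a 90 degree vee groove along x: bottom 14 mm and top edges 34 mm above the origin, 40 mm wide on top. The pin lies in it along x, centre 31 mm above the origin, each end standing out 12 mm.
Things that resemble listed ones, but are neither listed nor needed, are in the scene too. What is shaped like the wheel but green or orange is not meant.

How it is judged (in metres and radians):
At the end, for the whole second after the job is handed in: Bearing (within 12 mm of centre), wheel (12 mm) and bush (23 mm) rest flat on their own holders' plates inside lip or over post; the lowest pin lies in the vee (15 mm, 0.2 rad); the other pins moved under 36 mm, still in the chute; all released and at rest (horizontal distance between bearing and dish below 0.012 m and z of bearing in the frame of dish between 0.005 and 0.0105 m and horizontal distance between wheel and post below 0.012 m and z of wheel in the frame of post between 0.005 and 0.0105 m and horizontal distance between bush and bay below 0.023 m and z of bush in the frame of bay between 0.005 and 0.0105 m and horizontal distance between pin1 and vee below 0.015 m and z of pin1 in the frame of vee between 0.027 and 0.035 m and angle between each of bearing, wheel, bush's own z axis and vertical below 0.12 rad and angle between the x axis of pin1 and the x axis of vee, either way round below 0.2 rad and distance of each of pin2, pin3 from where it was at the start of the episode below 0.036 m and linear speed of each of bearing, wheel, bush, pin1, pin2, pin3 below 0.02 m/s); the robot touches nothing.
It fails at once if the bearing is dropped (falls free for more than about 13 mm) (linear speed of bearing above 0.5 m/s and contact force between the fingers and bearing below 0.05 N).
It fails at once if the toothed wheel is dropped (falls free for more than about 13 mm) (linear speed of wheel above 0.5 m/s and contact force between the fingers and wheel below 0.05 N).
It fails at once if the bush is dropped (falls free for more than about 13 mm) (linear speed of bush above 0.5 m/s and contact force between the fingers and bush below 0.05 N).
It fails at once if the pin is dropped (falls free for more than about 13 mm) (linear speed of pin1 above 0.5 m/s and contact force between the fingers and pin1 below 0.05 N).
It fails at once if one of the upper pins leaves the chute (distance of any of pin2, pin3 from where it was at the start of the episode above 0.045 m).
It also fails if it takes over 112 s, if anything falls off the work surface, if the arm or the gripper's body presses on something with over 40 N, if the wrist force passes 120 N, or if a joint passes its speed limit or range.

## Working session

There is one attempt and no reset: what is moved stays moved. The work goes in short steps, Python scripts to look and compute and a shell command to move; the robot and the scene stay as the last step left them, time stands still between calls to the robot, and variables do not carry over. Pictures are saved under pics/ and viewed, at most 17 in all, crops included, and the job is handed in when it is done.

```bash
mkdir -p pics && python3 - <<'E'
from station import sensors, viewer
import cv2,pickle
fs={}
for n in("scene","top","wrist"):
    f=viewer.grab_frame(n);fs[n]=f
    cv2.imwrite(f"pics/{n}0.png",f["img"][:,:,::-1])
    print(n,f["vfov"],f["cx"],f["cy"],f["rvec"],f["tvec"])
pickle.dump(fs,open("f0.pkl","wb"))
s=sensors.get_state();print(s["time_s"],s["tool_pos"],s["tcp_rot"],s["opening"])
E
```

```text
scene 48.62191931893911 278.12698873775946 201.9999111588312 [ 1.91003619  1.88497553 -0.54190521] [-0.01069265 -0.39069304  1.27026323]
top 43.65617690034528 274.65911629720534 208.66861896970306 [ 2.17056363 -2.15036978  0.16802925] [-0.01581523  0.46928017  1.14912595]
wrist 65.70646984690485 280.03770186660023 204.7341843814335 [-2.43049563  1.52166488  0.23963947] [-0.62500507 -0.03949577  0.38934841]
0.15 [ 0.27264836 -0.56195365  0.22611042] [[ 8.99704870e-01  4.36498252e-01 -6.50808360e-04]
 [ 4.36498724e-01 -8.99704208e-01  1.09659405e-03]
 [-1.06873633e-04 -1.27068803e-03 -9.99999187e-01]] 0.09204806053972174
```

View pics/top0.png

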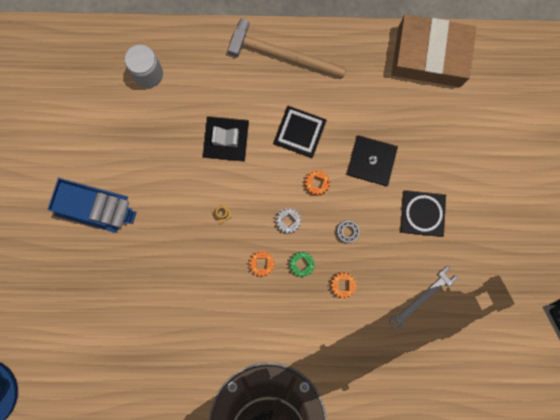

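View pics/scene0.png

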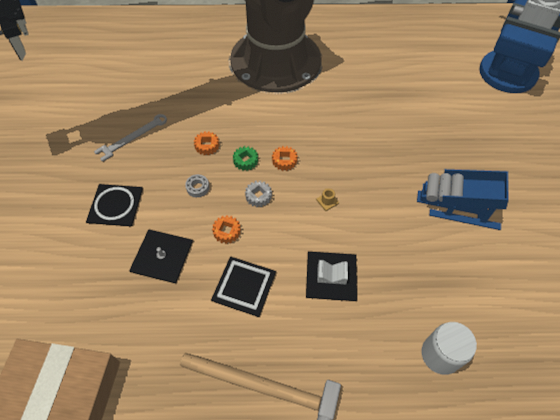

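The top view shows the holders: vee (226,138), bay (300,131), post (373,160), dish (424,213). The parts are the bush (222,214), steel wheel (288,221), bearing (348,232) and the chute with pins (~110,208, lowest to the right). The scene view agrees.

```bash
cat > h.py <<'E'
import numpy as np,cv2,pickle
from scipy.optimize import least_squares
def cam(f):
    R=cv2.Rodrigues(np.array(f["rvec"],float))[0];t=np.array(f["tvec"],float)
    return R,t,210/np.tan(np.radians(f["vfov"]/2))
def ray(f,uv):
    R,t,F=cam(f);p=(np.atleast_2d(np.array(uv,float))-[f["cx"],f["cy"]])
    if f.get("fish"):
        r=np.linalg.norm(p,axis=1,keepdims=True)+1e-9;a=r/F
        d=np.hstack([p/r*np.sin(a),np.cos(a)])
    else: d=np.hstack([p/F,np.ones((len(p),1))])
    return -R.T@t,d@R
def onz(f,uv,z):
    c,d=ray(f,uv);return c+d*((z-c[2])/d[:,2])[:,None]
def proj(f,P):
    R,t,F=cam(f);q=np.atleast_2d(P)@R.T+t
    if f.get("fish"):
        r=np.linalg.norm(q[:,:2],axis=1,keepdims=True)+1e-9
        return [f["cx"],f["cy"]]+q[:,:2]/r*F*np.arctan2(r,q[:,2:])
    return [f["cx"],f["cy"]]+F*q[:,:2]/q[:,2:]
def blobs(m,amin=40):
    cs,_=cv2.findContours(m.astype(np.uint8),cv2.RETR_EXTERNAL,cv2.CHAIN_APPROX_NONE)
    return [c for c in cs if cv2.contourArea(c)>amin]
E
python3 - <<'E'
from h import *
fs=pickle.load(open("f0.pkl","rb"))
for n in("top","scene"):
    f=fs[n];hsv=cv2.cvtColor(f["img"],cv2.COLOR_RGB2HSV);H,S,V=cv2.split(hsv)
    for k,m,z,a in(("black",V<45,.008,700),("metal",(S<70)&(V>70),.01,50),("brass",(H>18)&(H<32)&(S>140)&(V>60),.017,30),("blue",(H>100)&(H<130)&(S>110),.03,200)):
        m=cv2.morphologyEx(m.astype(np.uint8),cv2.MORPH_CLOSE,np.ones((3,3)))
        for c in blobs(m,a):
            if cv2.contourArea(c)>4000: continue
            M=cv2.moments(c);uv=[M["m10"]/M["m00"],M["m01"]/M["m00"]]
            P=onz(f,c[:,0].astype(float),z)[:,:2]
            (x,y),(w,h),an=cv2.minAreaRect((P*1000).astype(np.float32))
            print(n,k,np.round(uv),"cen",np.round(onz(f,uv,z)[0,:2]*1000),"rect",np.round([x,y,w,h,an],1))
t=fs["top"]["img"][:,:,::-1];s=fs["scene"]["img"][:,:,::-1]
a=cv2.resize(t[165:250,30:370],None,fx=2.3,fy=2.3,interpolation=2)
b=cv2.resize(s[130:240,180:520],None,fx=2.3,fy=2.3,interpolation=2)
cv2.imwrite("pics/crop.png",np.vstack([a,b]))
E
```

```text
top black [266. 400.] cen [49.  4.] rect [6.270e+01 1.950e+01 1.057e+02 2.070e+02 2.000e-01]
top black [372. 160.] cen [ 589. -238.] rect [ 589.1 -237.7   95.    95.5   74.8]
top black [225. 139.] cen [637. 105.] rect [636.7 105.   95.   95.8  85.3]
top metal [316. 409.] cen [  31. -105.] rect [  30.4 -104.6   49.9   39.4   17.4]
top metal [304. 387.] cen [ 79. -79.] rect [ 79.  -79.4  19.1  17.6   0.1]
top metal [253. 373.] cen [107.  33.] rect [102.9  38.9  40.9 169.5  19.5]
top metal [551. 319.] cen [ 229. -636.] rect [ 223.7 -641.4   73.6   12.5   24.4]
top metal [422. 299.] cen [ 271. -346.] rect [ 270.5 -347.4   37.9  189.2   42.2]
top metal [348. 231.] cen [ 422. -179.] rect [ 422.7 -179.    50.5   53.     0.5]
top metal [288. 220.] cen [446. -43.] rect [446.2 -42.4  57.3  58.8  64.1]
top metal [424. 213.] cen [ 466. -356.] rect [ 467.3 -356.5   83.6   86.5   88.5]
top metal [111. 209.] cen [469. 361.] rect [478.  401.8 198.4  79.8  75.3]
top metal [373. 160.] cen [ 590. -240.] rect [ 589.5 -240.4   19.1   18.9    0.7]
top metal [225. 136.] cen [642. 106.] rect [642.5 106.2  6
[... 1608 characters left out ...]
 cen [ -46. -705.] rect [ -41.2 -702.   105.2   25.9   31.2]
scene metal [255.  51.] cen [-21. -53.] rect [-70.2 -36.3 143.8 272.5  33.8]
scene metal [22. 26.] cen [-133. -716.] rect [-128.7 -715.9   74.8   22.2   21.8]
scene metal [538.  14.] cen [-177.  777.] rect [-188.3  764.2  149.6  167.1   71.2]
scene metal [402.   1.] cen [-240.  386.] rect [-238.9  411.3  586.    14.7   89.6]
scene metal [137.   2.] cen [-242. -408.] rect [-239.5 -398.4  627.4   24.2   89.6]
scene brass [327. 199.] cen [467. 110.] rect [465.4 110.8  42.6  43.4  33.4]
scene blue [474. 198.] cen [476. 423.] rect [459.6 402.  187.9 153.6  75.3]
scene blue [516.  59.] cen [ 40. 642.] rect [ 35.9 642.  145.9 280.   55.9]
```

View pics/crop.png

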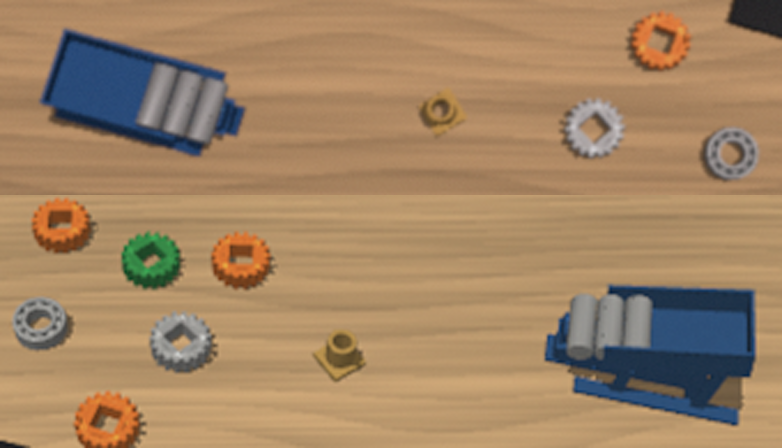

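View pics/wrist0.png

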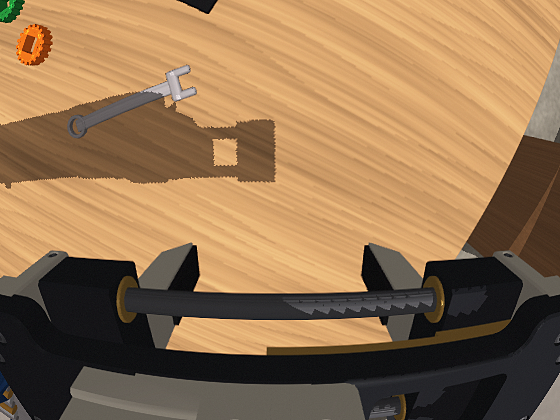

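The bearing comes first: about +150 mm in x, +384 mm in y, and down to roughly 0.13.

```bash
python3 -m handwheel '[[0.25,0.64,0,0,0,0],[0.25,0.64,0,0,0,0],[0.25,0.64,0,0,0,0],[0.25,0.64,0,0,0,0],[0.25,0.64,0,0,0,0]]' -1 20 && python3 -m handwheel '[[0.25,0.64,-0.32,0,0,0],[0.25,0.64,-0.32,0,0,0],[0.25,0.64,-0.32,0,0,0],[0.25,0.64,-0.32,0,0,0],[0.25,0.64,-0.32,0,0,0]]' && python3 -m handwheel '[[0,0,0,0,0,0],[0,0,0,0,0,0]]' && cat > look.py <<'E'
from h import *
from station import sensors,viewer
import sys
n=sys.argv[1]
f=viewer.grab_frame("wrist");f["fish"]=1;pickle.dump(f,open(n+".pkl","wb"))
cv2.imwrite(f"pics/{n}.png",f["img"][:,:,::-1])
s=sensors.get_state();print(s["time_s"],np.round(s["tool_pos"],4),np.round(s["tcp_rot"],3).tolist(),s["joints"])
E
python3 look.py w1; python3 - <<'E'
from h import *
f=pickle.load(open("w1.pkl","rb"))
print(proj(f,[[.4225,-.1775,.018],[.446,-.041,.02],[.467,-.355,.012]]))
E
```

```text
time_s: 0.78
tool_pos: [0.3481, -0.3689, 0.2266]
tcp_rot: [[0.9, 0.437, -0.0], [0.437, -0.9, 0.0], [-0.0, -0.0, -1.0]]
contact_force: [0.9, -0.4, 0.2]
opening: 0.0917
finger_force: 0.0
time_s: 1.4
tool_pos: [0.4231, -0.1771, 0.1302]
tcp_rot: [[0.9, 0.436, 0.0], [0.436, -0.9, -0.0], [0.0, 0.0, -1.0]]
contact_force: [1.4, -0.2, -0.5]
opening: 0.0918
finger_force: 0.0
time_s: 1.65
tool_pos: [0.4227, -0.1788, 0.1308]
tcp_rot: [[0.9, 0.437, -0.0], [0.437, -0.9, -0.0], [-0.0, 0.0, -1.0]]
contact_force: [0.4, -0.2, 0.1]
opening: 0.0918
finger_force: 0.0
1.7 [ 0.4227 -0.1794  0.131 ] [[0.9, 0.435, 0.0], [0.435, -0.9, -0.001], [-0.0, 0.001, -1.0]] [ 24.24910075  16.84800369  -9.71894711 118.66310839   4.02865389
  44.77158249 -52.10627778]
[[277.82519986 199.01278529]
 [146.39822528 109.96863247]
 [453.67431739 232.98040467]]
```

View pics/w1.png

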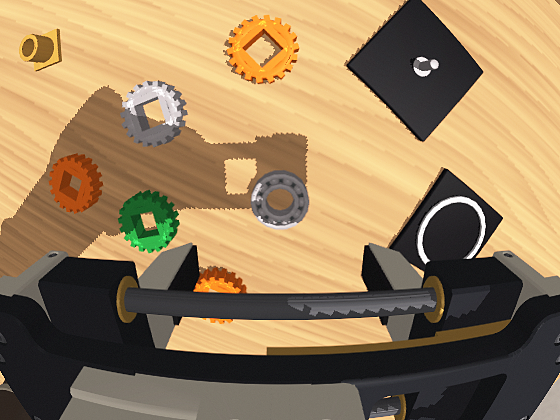

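The bearing's bore appears at (279,199), matching the prediction of (278,199). I'll descend, grip and lift.

```bash
python3 -m handwheel '[[0,0,-0.6,0,0,0],[0,0,-0.6,0,0,0],[0,0,-0.5,0,0,0],[0,0,-0.3,0,0,0],[0,0,0,0,0,0]]' | head -2; python3 -m handwheel '[[0,0,-0.03,0,0,0],[0,0,0,0,0,0]]' ; python3 - <<'E'
from h import *
f=pickle.load(open("w1.pkl","rb"))
H,S,V=cv2.split(cv2.cvtColor(f["img"],cv2.COLOR_RGB2HSV))
print("wheel hole",onz(f,[152,112],.02),"dish",onz(f,[450.5,233],.012),"post top",onz(f,[422,66],.030),"bush bore",onz(f,[39,47],.034))
E
```

```text
time_s: 2.33
tool_pos: [0.4219, -0.1794, 0.0101]
time_s: 2.58
tool_pos: [0.4234, -0.1789, 0.0098]
tcp_rot: [[0.9, 0.436, 0.001], [0.436, -0.9, -0.001], [0.001, 0.001, -1.0]]
contact_force: [0.5, 0.1, 0.4]
opening: 0.0919
finger_force: 0.0
wheel hole [[ 0.44634232 -0.04664489  0.02      ]] dish [[ 0.46536889 -0.35140223  0.012     ]] post top [[ 0.58111619 -0.23251542  0.03      ]] bush bore [[0.46406885 0.08941297 0.034     ]]
```

```bash
python3 -m handwheel '[[0,0,-0.02,0,0,0],[0,0,0,0,0,0],[0,0,0,0,0,0],[0,0,0,0,0,0],[0,0,0,0,0,0]]' 1 30 | tail -3; python3 -m handwheel '[[0,0,0,0,0,0],[0,0,0,0,0,0],[0,0,0,0,0,0],[0,0,0,0,0,0],[0,0,0,0,0,0]]' && python3 -m handwheel '[[0,0,0.1,0,0,0],[0,0,0.3,0,0,0],[0,0,0.5,0,0,0],[0,0,0.3,0,0,0],[0,0,0,0,0,0]]'; python3 look.py w2
```

```text
contact_force: [0.1, 0.8, 0.7]
opening: 0.0503
finger_force: 30.3
time_s: 3.82
tool_pos: [0.4229, -0.1783, 0.0077]
tcp_rot: [[0.9, 0.437, 0.0], [0.437, -0.9, -0.0], [0.0, 0.0, -1.0]]
contact_force: [-0.9, 0.4, 0.2]
opening: 0.0503
finger_force: 30.3
time_s: 4.45
tool_pos: [0.4236, -0.1786, 0.0809]
tcp_rot: [[0.9, 0.436, 0.003], [0.436, -0.9, -0.001], [0.002, 0.002, -1.0]]
contact_force: [-0.9, 0.5, -2.5]
opening: 0.0499
finger_force: 30.3
4.5 [ 0.423  -0.1784  0.08  ] [[0.9, 0.436, 0.001], [0.436, -0.9, -0.0], [0.001, 0.001, -1.0]] [ 23.68765949  21.38825293  -9.42762475 121.63301462   5.67198967
  37.3126031  -53.74208475]
```

```bash
python3 -m handwheel '[[0.147,-0.589,0,0,0,0],[0.147,-0.589,0,0,0,0],[0.147,-0.589,0,0,0,0],[0.147,-0.589,0,0,0,0],[0.147,-0.589,0,0,0,0]]' >/dev/null; python3 -m handwheel '[[0,0,-0.3,0,0,0],[0,0,-0.2,0,0,0],[0,0,0,0,0,0],[0,0,0,0,0,0]]'; python3 look.py w3
```

```text
time_s: 5.62
tool_pos: [0.4671, -0.3542, 0.0498]
tcp_rot: [[0.899, 0.438, -0.0], [0.438, -0.899, 0.0], [0.0, -0.0, -1.0]]
contact_force: [-0.0, 1.8, -1.3]
opening: 0.0505
finger_force: 30.3
5.675 [ 0.4673 -0.3545  0.0501] [[0.899, 0.437, 0.0], [0.437, -0.899, -0.0], [0.0, 0.0, -1.0]] [ 37.01317772  32.97726964  -7.16701952 105.44928701   5.82745815
  41.89818529 -37.41567888]
```

View pics/w3.png

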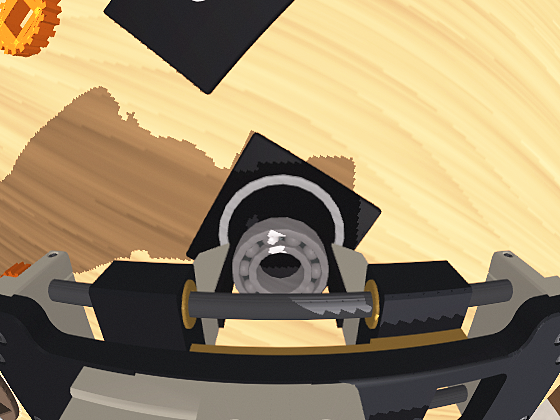

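The bearing at (280,262) sits laterally centred over the lip, whose centre column is about 282. I'll lower it, release and retreat.

```bash
python3 -m handwheel '[[0,0,-0.2,0,0,0],[0,0,-0.2,0,0,0],[0,0,-0.1,0,0,0],[0,0,-0.05,0,0,0],[0,0,0,0,0,0]]'; python3 -m handwheel '[[0,0,-0.015,0,0,0],[0,0,0,0,0,0],[0,0,0,0,0,0]]'
```

```text
time_s: 6.3
tool_pos: [0.4669, -0.355, 0.0165]
tcp_rot: [[0.9, 0.436, -0.0], [0.436, -0.9, 0.0], [-0.0, -0.0, -1.0]]
contact_force: [0.4, 0.5, -1.0]
opening: 0.0501
finger_force: 30.3
time_s: 6.68
tool_pos: [0.467, -0.3551, 0.016]
tcp_rot: [[0.9, 0.437, 0.0], [0.437, -0.9, -0.0], [0.0, 0.0, -1.0]]
contact_force: [0.1, 0.0, -2.0]
opening: 0.0503
finger_force: 30.3
```

```bash
python3 -m handwheel '[[0,0,-0.01,0,0,0],[0,0,0,0,0,0],[0,0,0,0,0,0],[0,0,0,0,0,0],[0,0,0,0,0,0]]' -1 | tail -3;  python3 -m handwheel '[[0,0,0.2,0,0,0],[0,0,0.5,0,0,0],[0,0,0.6,0,0,0],[0,0,0.6,0,0,0],[0,0,0,0,0,0]]' | tail -5; python3 look.py w4; python3 -m handwheel '[[-0.035,0.518,0,0,0,0],[-0.035,0.518,0,0,0,0],[-0.035,0.518,0,0,0,0],[-0.035,0.518,0,0,0,0],[-0.035,0.518,0,0,0,0]]' >/dev/null; python3 -m handwheel '[[-0.035,0.518,0,0,0,0],[-0.035,0.518,0,0,0,0],[-0.035,0.518,0,0,0,0],[-0.035,0.518,0,0,0,0],[-0.035,0.518,0,0,0,0]]' >/dev/null;python3 -m handwheel '[[0,0,0,0,0,0],[0,0,0,0,0,0]]' |head -2;python3 look.py w5; python3 - <<'E'
import cv2,numpy as np
a,b=cv2.imread("pics/w4.png"),cv2.imread("pics/w5.png")
cv2.imwrite("pics/w45.png",np.hstack([a[:300,150:430],b[:300,20:540]]))
E
```

```text
contact_force: [0.7, -0.1, 0.4]
opening: 0.0914
finger_force: 0.0
tool_pos: [0.4688, -0.3562, 0.1331]
tcp_rot: [[0.9, 0.436, 0.005], [0.436, -0.9, -0.003], [0.003, 0.005, -1.0]]
contact_force: [-0.9, 0.3, -1.1]
opening: 0.0919
finger_force: 0.0
7.975 [ 0.4678 -0.3556  0.1312] [[0.9, 0.436, 0.003], [0.436, -0.9, -0.002], [0.002, 0.003, -1.0]] [ 37.59344856  27.1016969   -7.78756058 101.626047     4.54929953
  51.37531239 -36.30195402]
time_s: 9.48
tool_pos: [0.4455, -0.0447, 0.1289]
9.525 [ 0.4457 -0.0451  0.1289] [[0.9, 0.436, -0.001], [0.436, -0.9, -0.0], [-0.001, 0.0, -1.0]] [ 10.42012402  16.46341394 -13.93438324 119.88446876   5.63758378
  44.29344937 -71.18286299]
```

View pics/w45.png

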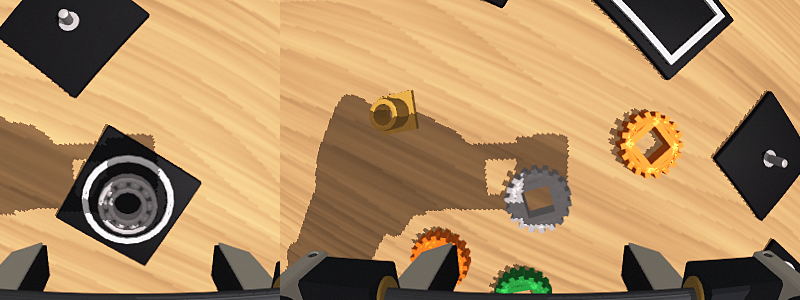

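The bearing sits centred in the dish. The wheel's hole is at about (280,202) in the full wrist frame, with an orange wheel near the left finger, so I'll check clearance.

```bash
python3 - <<'E'
from h import *
f=pickle.load(open("w5.pkl","rb"))
w=onz(f,[280,201],.02)[0];print("wheel",w)
H,S,V=cv2.split(cv2.cvtColor(f["img"],cv2.COLOR_RGB2HSV))
t=pickle.load(open("f0.pkl","rb"))["top"];h,s,v=cv2.split(cv2.cvtColor(t["img"],cv2.COLOR_RGB2HSV))
for c in blobs((h<85)&(s>190)&(v>60),150):
    print("distr",onz(t,c[:,0].mean(0),.012).round(3))
m=((S<60)&(V>60)).astype(np.uint8);m[280:]=0
for c in blobs(m,400): print("grey",c[:,0].mean(0),onz(f,cv2.minEnclosingCircle(c)[0],.014).round(4))
F=.0555*np.array([.436,-.9]);c0=np.array([.4457,-.0451]);print("fingers",c0+F,c0-F)
E
```

```text
wheel [ 0.44562119 -0.04535266  0.02      ]
grey [ 34.15492958 268.72535211] [[0.2396 0.1847 0.014 ]]
grey [526.11029412 268.47794118] [[ 0.5    -0.3491  0.014 ]]
grey [393.765625  263.8515625] [[ 0.4381 -0.1753  0.014 ]]
grey [166.46456693 263.78740157] [[0.339  0.0291 0.014 ]]
grey [277.91093117 199.61133603] [[ 0.4448 -0.0437  0.014 ]]
grey [412.02135231  28.97508897] [[ 0.649  -0.0689  0.014 ]]
fingers [ 0.469898 -0.09505 ] [0.421502 0.00485 ]
```

```bash
python3 -m handwheel '[[0,0,-0.6,0,0,0],[0,0,-0.6,0,0,0],[0,0,-0.5,0,0,0],[0,0,-0.3,0,0,0],[0,0,-0.05,0,0,0]]' | head -2; python3 -m handwheel '[[0,0,0,0,0,0],[0,0,0,0,0,0]]'|head -4;python3 -m handwheel '[[0,0,0,0,0,0],[0,0,0,0,0,0],[0,0,0,0,0,0],[0,0,0,0,0,0],[0,0,0,0,0,0]]' 1 35 | tail -3; python3 -m handwheel '[[0,0,0,0,0,0],[0,0,0,0,0,0],[0,0,0,0,0,0],[0,0,0,0,0,0]]'
```

```text
time_s: 10.15
tool_pos: [0.4451, -0.0452, 0.0052]
time_s: 10.4
tool_pos: [0.4466, -0.0445, 0.007]
tcp_rot: [[0.9, 0.436, 0.001], [0.436, -0.9, -0.0], [0.001, 0.001, -1.0]]
contact_force: [0.4, 0.3, -0.2]
contact_force: [-0.4, 0.6, 1.9]
opening: 0.0565
finger_force: 35.0
time_s: 11.52
tool_pos: [0.4459, -0.0441, 0.0063]
tcp_rot: [[0.9, 0.437, -0.0], [0.437, -0.9, 0.0], [-0.0, -0.0, -1.0]]
contact_force: [-1.5, 0.9, 4.0]
opening: 0.0566
finger_force: 35.0
```

```bash
python3 -m handwheel '[[0,0,0.1,0,0,0],[0,0,0.4,0,0,0],[0,0,0.6,0,0,0],[0,0,0.4,0,0,0],[0,0,0.1,0,0,0]]' |tail -3; python3 -m handwheel '[[0.4,-0.54,0,0,0,0],[0.4,-0.54,0,0,0,0],[0.4,-0.54,0,0,0,0],[0.4,-0.54,0,0,0,0],[0.4,-0.54,0,0,0,0]]' >/dev/null; python3 -m handwheel '[[0.4,-0.5,0,0,0,0],[0,0,0,0,0,0],[0,0,0,0,0,0],[0,0,0,0,0,0]]'; python3 look.py w6
```

```text
contact_force: [0.3, 0.5, -1.6]
opening: 0.0569
finger_force: 35.0
time_s: 13.28
tool_pos: [0.5893, -0.235, 0.1018]
tcp_rot: [[0.899, 0.438, -0.001], [0.438, -0.899, 0.001], [-0.001, -0.001, -1.0]]
contact_force: [-0.0, 0.4, -1.9]
opening: 0.0567
finger_force: 35.0
13.325 [ 0.5894 -0.2351  0.102 ] [[0.899, 0.438, -0.001], [0.438, -0.899, 0.0], [-0.0, -0.001, -1.0]] [ 23.83504837  33.15454174 -10.30946292  95.76205451   7.13804003
  51.77688466 -53.30772977]
```

View pics/w6.png

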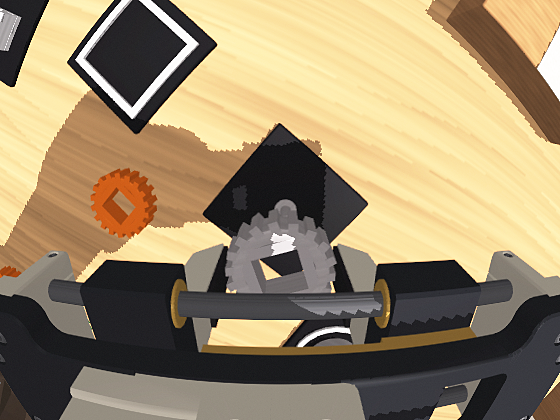

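The wheel is held level. The plate's corners show at (203,214) and (367,204), and the post tip at about (286,203).

```bash
python3 - <<'E'
from h import *
f=pickle.load(open("w6.pkl","rb"))
c=onz(f,[[203,214],[367,204],[280,124]],.008);print(c.round(4),c[:2].mean(0))
print("post top",onz(f,[286,204],.034).round(4), "proj exp", proj(f,[[.591,-.2365,.034],[.591,-.2365,.008]]))
f=pickle.load(open("w4.pkl","rb"))
print("post w4 top",onz(f,[150+66,18],.034).round(4))
t=pickle.load(open("f0.pkl","rb"));
for n in("top","scene"):
    f=t[n];h,s,v=cv2.split(cv2.cvtColor(f["img"],cv2.COLOR_RGB2HSV))
    for c in blobs((s<70)&(v>70),15):
        p=onz(f,c[:,0].mean(0),.02)[0]
        if abs(p[0]-.59)<.03 and abs(p[1]+.237)<.03: print(n,p,cv2.boundingRect(c))
E
```

```text
[[ 0.5554 -0.1808  0.008 ]
 [ 0.6228 -0.2993  0.008 ]
 [ 0.6489 -0.2065  0.008 ]] [ 0.58909532 -0.24003892  0.008     ]
post top [[ 0.6007 -0.2348  0.034 ]] proj exp [[282.21462679 216.25065914]
 [282.00975086 205.28687388]]
post w4 top [[ 0.5852 -0.2454  0.034 ]]
top [ 0.58826123 -0.23762367  0.02      ] (369, 156, 9, 9)
scene [ 0.59343185 -0.23519989  0.02      ] (156, 247, 10, 12)
```

```bash
python3 -m handwheel '[[0.01,-0.065,-0.3,0,0,0],[0,0,-0.4,0,0,0],[0,0,-0.2,0,0,0],[0,0,0,0,0,0],[0,0,0,0,0,0]]'|head -2; python3 look.py w7; python3 - <<'E'
import cv2
a=cv2.imread("pics/w7.png");cv2.imwrite("pics/w7c.png",cv2.resize(a[100:320,180:400],None,fx=2.5,fy=2.5))
E
```

```text
time_s: 13.95
tool_pos: [0.591, -0.2402, 0.0488]
14.0 [ 0.5912 -0.2402  0.049 ] [[0.9, 0.437, 0.001], [0.437, -0.9, -0.0], [0.001, 0.001, -1.0]] [ 23.7876342   36.96268498  -9.73169522  97.61796085   8.12227493
  46.02731256 -53.78259783]
```

View pics/w7c.png

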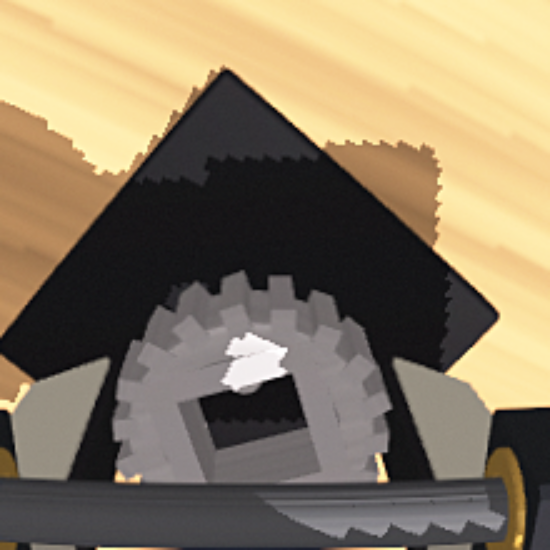

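```bash
python3 - <<'E'
from h import *
f=pickle.load(open("w7.pkl","rb"))
P=[[.591,-.239,z] for z in(.008,.02,.034)]
print((proj(f,P)-[180,100])*2.5)
# wheel top hole corners at z=tip-.006+.02
z=.049+.014
cor=onz(f,np.array([[178,402],[295,374],[322,470],[212,487]])/2.5+[180,100],z);print(cor.round(4),cor.mean(0))
pc=onz(f,np.array([[226,67],[498,318],[-2,347]])/2.5+[180,100],.008);print(pc.round(4),pc[1:].mean(0))
E
```

```text
[[243.77998565 327.28245075]
 [243.51740154 345.68146272]
 [243.17544682 369.83772004]]
[[ 0.5915 -0.2247  0.063 ]
 [ 0.6071 -0.2426  0.063 ]
 [ 0.5898 -0.2578  0.063 ]
 [ 0.5761 -0.2391  0.063 ]] [ 0.59111011 -0.24106124  0.063     ]
[[ 0.6498 -0.2058  0.008 ]
 [ 0.6228 -0.2998  0.008 ]
 [ 0.5558 -0.1812  0.008 ]] [ 0.5892995  -0.24049064  0.008     ]
```

The post's near top edge shows at crop (245,387), against a prediction of about (243,385). The hole is centred on it within about 2 mm, so I'll lower the wheel.

```bash
python3 -m handwheel '[[0,0.015,-0.1,0,0,0],[0,0.015,-0.12,0,0,0],[0,0,-0.1,0,0,0],[0,0,0,0,0,0]]'; python3 -m handwheel '[[0,0,-0.1,0,0,0],[0,0,-0.1,0,0,0],[0,0,-0.03,0,0,0],[0,0,0,0,0,0],[0,0,0,0,0,0]]'
```

```text
time_s: 14.5
tool_pos: [0.59, -0.2381, 0.0282]
tcp_rot: [[0.9, 0.437, -0.001], [0.437, -0.9, 0.0], [-0.001, -0.001, -1.0]]
contact_force: [-0.3, -0.1, -1.1]
opening: 0.0565
finger_force: 35.0
time_s: 15.12
tool_pos: [0.5907, -0.2383, 0.0154]
tcp_rot: [[0.9, 0.436, 0.0], [0.436, -0.9, -0.0], [0.0, 0.0, -1.0]]
contact_force: [-0.3, -0.1, -1.7]
opening: 0.0568
finger_force: 35.0
```

```bash
python3 -m handwheel '[[0,0,-0.015,0,0,0],[0,0,0,0,0,0]]'|tail -3; python3 -m handwheel '[[0,0,0,0,0,0],[0,0,0,0,0,0],[0,0,0,0,0,0],[0,0,0,0,0,0],[0,0,0,0,0,0]]' -1 | tail -3;  python3 -m handwheel '[[0,0,0.2,0,0,0],[0,0,0.5,0,0,0],[0,0,0.6,0,0,0],[0,0,0.6,0,0,0],[0,0,0,0,0,0]]' | head -2; python3 look.py w8; python3 -m handwheel '[[-0.26,0.727,0,0,0,0],[-0.26,0.727,0,0,0,0],[-0.26,0.727,0,0,0,0],[-0.26,0.727,0,0,0,0]]' >/dev/null; python3 -m handwheel '[[-0.26,0.727,0,0,0,0],[-0.26,0.727,0,0,0,0],[-0.26,0.727,0,0,0,0],[-0.26,0.727,0,0,0,0]]' >/dev/null;python3 -m handwheel '[[0,0,0,0,0,0],[0,0,0,0,0,0]]' |head -2;python3 look.py w9; python3 - <<'E'
import cv2,numpy as np
from h import *
print("bush w5",onz(pickle.load(open("w5.pkl","rb")),[127,112],.034))
a,b=cv2.imread("pics/w8.png"),cv2.imread("pics/w9.png")
cv2.imwrite("pics/w89.png",np.hstack([a[:300,150:410],b[:300,20:560]]))
E
```

```text
contact_force: [0.9, -0.3, -2.0]
opening: 0.0568
finger_force: 35.0
contact_force: [-0.5, 1.3, 0.2]
opening: 0.0915
finger_force: 0.0
time_s: 16.62
tool_pos: [0.5927, -0.2389, 0.1325]
16.675 [ 0.5915 -0.2386  0.1305] [[0.9, 0.436, 0.003], [0.436, -0.9, -0.001], [0.002, 0.003, -1.0]] [ 24.18883936  31.52420447 -10.48799377  94.02633827   6.70237404
  54.85983422 -52.75118685]
time_s: 17.92
tool_pos: [0.4655, 0.11, 0.1279]
17.975 [0.4657 0.1095 0.128 ] [[0.9, 0.435, -0.001], [0.435, -0.9, -0.001], [-0.001, 0.0, -1.0]] [ -6.6009595   19.31080958 -16.32652334 115.9048603    7.48960372
  45.81024731 -91.48004227]
bush w5 [[0.4638276  0.10306357 0.034     ]]
```

View pics/w89.png

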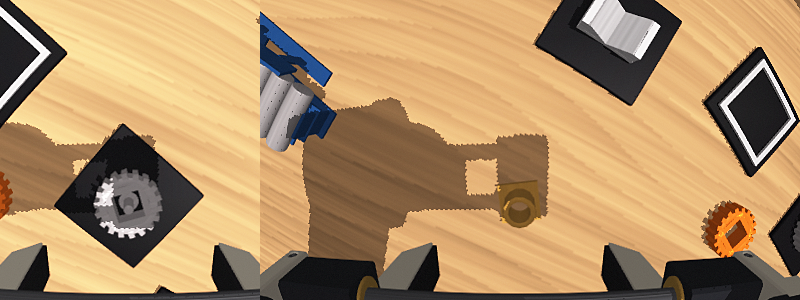

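The wheel lies flat over its post. The bush's bore top is at full-frame (278,209).

```bash
python3 - <<'E'
from h import *
f=pickle.load(open("w9.pkl","rb"));print(onz(f,[278,209],.034))
print("pins:", onz(f,[[12,110],[30,128]],.045))
E
python3 -m handwheel '[[0,0,-0.6,0,0,0],[0,0,-0.6,0,0,0],[0,0,0,0,0,0]]'|head -2
```

```text
[[0.46288137 0.1099003  0.034     ]]
pins: [[0.44440356 0.377877   0.045     ]
 [0.43684725 0.34779078 0.045     ]]
time_s: 18.35
tool_pos: [0.4642, 0.1087, 0.0544]
```

```bash
python3 -m handwheel '[[-0.02,0.02,-0.3,0,0,0],[0,0,-0.3,0,0,0],[0,0,-0.1,0,0,0],[0,0,0,0,0,0],[0,0,0,0,0,0]]'|head -2; python3 -m handwheel '[[0,0,0,0,0,0],[0,0,0,0,0,0],[0,0,0,0,0,0],[0,0,0,0,0,0],[0,0,0,0,0,0]]' 1 25 | tail -3;python3 -m handwheel '[[0,0,0,0,0,0],[0,0,0,0,0,0],[0,0,0,0,0,0],[0,0,0,0,0,0],[0,0,0,0,0,0]]'
```

```text
time_s: 18.98
tool_pos: [0.4652, 0.1119, 0.0152]
contact_force: [-0.7, 0.4, -0.2]
opening: 0.0464
finger_force: 0.0
time_s: 20.23
tool_pos: [0.4645, 0.1118, 0.0143]
tcp_rot: [[0.9, 0.436, -0.0], [0.436, -0.9, -0.0], [-0.0, 0.0, -1.0]]
contact_force: [0.2, -0.2, -0.8]
opening: 0.0267
finger_force: 25.0
```

```bash
python3 -m handwheel '[[0,0,0.1,0,0,0],[0,0,0.4,0,0,0],[0,0,0.5,0,0,0],[0,0,0.2,0,0,0],[0,0,0,0,0,0]]' |tail -3; python3 -m handwheel '[[0.54,-0.5,0,0,0,0],[0.54,-0.5,0,0,0,0],[0.54,-0.5,0,0,0,0]]' >/dev/null; python3 -m handwheel '[[0.54,-0.5,0,0,0,0],[0.54,-0.5,0,0,0,0],[0.54,-0.5,0,0,0,0]]' >/dev/null; python3 -m handwheel '[[0,0,-0.2,0,0,0],[0,0,-0.3,0,0,0],[0,0,0,0,0,0],[0,0,0,0,0,0]]'; python3 look.py w10
```

```text
contact_force: [0.1, 0.4, -1.7]
opening: 0.027
finger_force: 25.0
time_s: 22.1
tool_pos: [0.6585, -0.0671, 0.0562]
tcp_rot: [[0.899, 0.438, -0.001], [0.438, -0.899, 0.0], [-0.0, -0.001, -1.0]]
contact_force: [-0.5, 0.5, -0.8]
opening: 0.0271
finger_force: 25.0
22.15 [ 0.6589 -0.0674  0.0567] [[0.899, 0.437, 0.0], [0.437, -0.899, 0.0], [0.0, -0.0, -1.0]] [  9.20187262  38.53035056 -12.40944093  93.2972349   10.1645861
  49.26179336 -71.29590448]
```

View pics/w10.png

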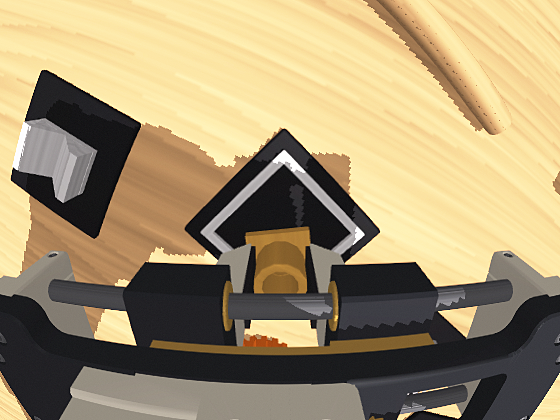

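The bush is held upright over the bay, with columns 282 and 284 matching. I'll lower and release.

```bash
python3 -m handwheel '[[0,0,-0.2,0,0,0],[0,0,-0.2,0,0,0],[0,0,-0.1,0,0,0],[0,0,-0.05,0,0,0],[0,0,0,0,0,0]]'|head -4; python3 -m handwheel '[[0,0,-0.015,0,0,0],[0,0,0,0,0,0],[0,0,0,0,0,0]]'; python3 -m handwheel '[[0,0,0,0,0,0]]'
```

```text
time_s: 22.78
tool_pos: [0.659, -0.0681, 0.0232]
tcp_rot: [[0.9, 0.436, -0.0], [0.436, -0.9, 0.0], [-0.0, -0.0, -1.0]]
contact_force: [0.3, -0.0, -1.0]
time_s: 23.15
tool_pos: [0.659, -0.0681, 0.0226]
tcp_rot: [[0.9, 0.437, 0.0], [0.437, -0.9, -0.0], [0.0, 0.0, -1.0]]
contact_force: [0.8, -0.9, -0.7]
opening: 0.027
finger_force: 25.0
time_s: 23.28
tool_pos: [0.659, -0.0682, 0.0225]
tcp_rot: [[0.9, 0.436, 0.0], [0.436, -0.9, -0.0], [0.0, 0.0, -1.0]]
contact_force: [-0.1, 0.4, -0.4]
opening: 0.0271
finger_force: 25.0
```

```bash
python3 -m handwheel '[[0,0,0,0,0,0],[0,0,0,0,0,0],[0,0,0,0,0,0],[0,0,0,0,0,0]]' -1 | tail -3;  python3 -m handwheel '[[0,0,0.2,0,0,0],[0,0,0.6,0,0,0],[0,0,0.8,0,0,0],[0,0,0.8,0,0,0],[0,0,0.6,0,0,0]]' | head -2; python3 look.py w11; python3 -m handwheel '[[-0.348,0.663,0,0,0,0.988],[-0.348,0.663,0,0,0,0.988],[-0.348,0.663,0,0,0,0.988],[-0.348,0.663,0,0,0,0.988],[-0.348,0.663,0,0,0,0.988]]' >/dev/null; python3 -m handwheel '[[-0.348,0.663,0,0,0,0.988],[-0.348,0.663,0,0,0,0.988],[-0.348,0.663,0,0,0,0.988],[-0.348,0.663,0,0,0,0.988],[-0.348,0.663,0,0,0,0.988]]' >/dev/null;python3 -m handwheel '[[0,0,0,0,0,0],[0,0,0,0,0,0]]' |head -3;python3 look.py w12; python3 - <<'E'
import cv2,numpy as np
from h import *
f=pickle.load(open("w12.pkl","rb"));print("cam",ray(f,[280,205]))
a,b=cv2.imread("pics/w11.png"),cv2.imread("pics/w12.png")
cv2.imwrite("pics/w1112.png",np.hstack([a[:320,160:400],b[:320]]))
E
```

```text
contact_force: [-0.6, 1.0, 0.2]
opening: 0.0623
finger_force: 0.0
time_s: 24.4
tool_pos: [0.6595, -0.068, 0.206]
24.45 [ 0.6616 -0.068   0.2108] [[0.9, 0.436, 0.009], [0.436, -0.9, -0.0], [0.008, 0.004, -1.0]] [ 10.0006469   29.91731405 -13.62214726  84.70677868   7.43611541
  65.73238854 -68.99536837]
time_s: 25.95
tool_pos: [0.4505, 0.3291, 0.2027]
tcp_rot: [[0.255, 0.967, 0.001], [0.967, -0.255, -0.001], [-0.0, 0.001, -1.0]]
26.0 [0.4509 0.3285 0.2026] [[0.256, 0.967, 0.001], [0.967, -0.256, -0.001], [-0.001, 0.001, -1.0]] [-18.17451113  23.43477686 -31.84922004  99.48595905  13.94583789
  61.04145962 -69.54736803]
cam (array([0.47053485, 0.40907311, 0.3592325 ]), array([[-0.07728398, -0.2989902 , -0.95112147]]))
```

View pics/w1112.png

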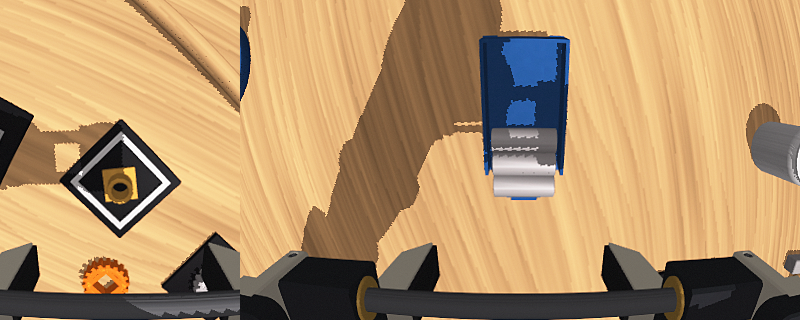

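The bush stands centred in the bay. The chute is aligned with the wrist view, with pin1 at full-frame u≈253–314, v≈176–197. I'll measure its lower tangent and ends.

```bash
python3 - <<'E'
from h import *
f=pickle.load(open("w12.pkl","rb"));im=f["img"]
H,S,V=cv2.split(cv2.cvtColor(im,cv2.COLOR_RGB2HSV))
m=((S<60)&(V>60))
for u in (258,264,270,285,300,306,311):
    col=np.where(m[120:230,u])[0]+120;print(u,col.min(),col.max(),end="; ")
print()
for v in range(170,200,3):
    r=np.where(m[v,230:340])[0]+230
    if len(r):print(v,r.min(),r.max(),end="; ")
print()
b=(H>100)&(H<130)&(S>110);ys,xs=np.where(b[60:170,220:350])
for v in (60,90,120,150):
    r=np.where(b[v,220:350])[0]+220;P=onz(f,[[r.min(),v],[r.max(),v]],.1);print("wall",r.min(),r.max(),P.round(3).tolist())
up=np.array([.2546,.967]);ac=np.array([.967,-.2546])
for u in(264,306):
    v=max(np.where(m[120:230,u])[0])+120.5
    c,d=ray(f,[u,v]);d=d[0];s0=c[:2]@up;ds=d[:2]@up
    n=np.hypot(ds,d[2]);sc=s0+ds/d[2]*(.045-c[2])  # ray s at z .045
    s=sc+.012*n/abs(d[2]);print("pin1 s",s)
e=onz(f,[[252.5,187],[314.5,187]],.047);print("ends",e,"across",e[:,:2]@ac,"along",e[:,:2]@up)
E
```

```text
258 128 196; 264 128 196; 270 128 196; 285 128 196; 300 128 196; 306 128 196; 311 128 196; 
170 252 315; 173 253 314; 176 254 313; 179 254 313; 182 253 313; 185 253 314; 188 253 314; 191 254 313; 194 254 313; 197 267 299; 
wall 240 328 [[0.45, 0.451, 0.1], [0.516, 0.433, 0.1]]
wall 242 327 [[0.445, 0.427, 0.1], [0.509, 0.41, 0.1]]
wall 243 325 [[0.439, 0.404, 0.1], [0.502, 0.387, 0.1]]
wall 244 323 [[0.433, 0.38, 0.1], [0.495, 0.364, 0.1]]
pin1 s 0.43488218121231514
pin1 s 0.43487847298288207
ends [[0.42350163 0.33610489 0.047     ]
 [0.48320772 0.32039093 0.047     ]] across [0.32395377 0.38569034] along [0.43283695 0.43284272]
```

```bash
python3 -m handwheel '[[0.038,-0.022,-0.5,0,0,0],[0,0,-0.6,0,0,0],[0,0,-0.6,0,0,0],[0,0,-0.3,0,0,0],[0,0,0,0,0,0]]'|head -4;python3 -m handwheel '[[0,0,0,0,0,0],[0,0,0,0,0,0]]'|head -4; python3 look.py w13
```

```text
time_s: 26.62
tool_pos: [0.4525, 0.3272, 0.0818]
tcp_rot: [[0.255, 0.967, -0.001], [0.967, -0.255, -0.001], [-0.002, -0.001, -1.0]]
contact_force: [0.0, 0.6, 0.0]
time_s: 26.88
tool_pos: [0.4532, 0.3289, 0.0838]
tcp_rot: [[0.254, 0.967, 0.002], [0.967, -0.254, 0.001], [0.002, 0.002, -1.0]]
contact_force: [-0.6, 0.4, 1.2]
26.925 [0.453  0.3288 0.0836] [[0.254, 0.967, 0.002], [0.967, -0.254, 0.001], [0.001, 0.001, -1.0]] [-20.82477012  31.20908684 -28.78803852 106.64880113  19.9701682
  47.04333722 -74.60164361]
```

View pics/w13.png

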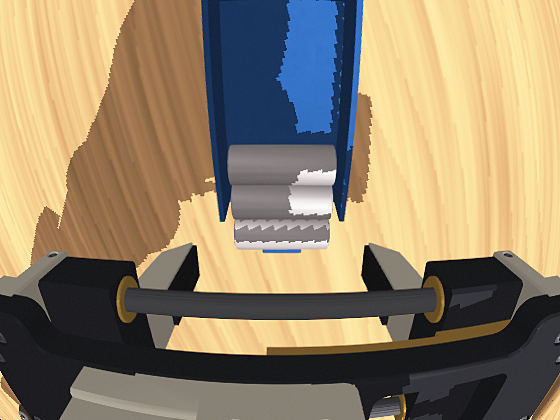

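Pin1 (u 235–329, lower edge v≈249) is centred between the fingers. I'll re-measure it along the slope.

```bash
python3 - <<'E'
from h import *
f=pickle.load(open("w13.pkl","rb"));im=f["img"]
H,S,V=cv2.split(cv2.cvtColor(im,cv2.COLOR_RGB2HSV));m=((S<60)&(V>60))
up=np.array([.2546,.967]);ac=np.array([.967,-.2546])
for u in(245,318):
    v=max(np.where(m[120:262,u])[0])+120.5
    c,d=ray(f,[u,v]);d=d[0];ds=d[:2]@up
    s=c[:2]@up+ds/d[2]*(.045-c[2])+.012*np.hypot(ds,d[2])/abs(d[2]);print(u,v,"pin1 s",s)
r=np.where(m[243,215:350])[0]+215;e=onz(f,[[r.min(),243],[r.max()+1,243]],.045)
print(r.min(),r.max(),"across",e[:,:2]@ac,(e[:,:2]@ac).mean())
t=np.array([.453,.3288]);print("tcp",t@up,t@ac)
E
```

```text
245 248.5 pin1 s 0.4353651693187173
318 248.5 pin1 s 0.43532341901467
235 328 across [0.32391271 0.38633001] 0.35512135931284794
tcp 0.4332834 0.35433852000000005
```

```bash
python3 -m handwheel '[[0.007,-0.02,-0.3,0,0,0],[0,0,-0.3,0,0,0],[0,0,-0.2,0,0,0],[0,0,-0.12,0,0,0],[0,0,0,0,0,0]]'|head -4; python3 -m handwheel '[[0,0,0,0,0,0],[0,0,0,0,0,0],[0,0,0,0,0,0],[0,0,0,0,0,0]]' 1 40; python3 -m handwheel '[[0,0,0,0,0,0],[0,0,0,0,0,0],[0,0,0,0,0,0],[0,0,0,0,0,0]]'
```

```text
time_s: 27.55
tool_pos: [0.4525, 0.327, 0.0266]
tcp_rot: [[0.254, 0.967, -0.001], [0.967, -0.254, -0.001], [-0.001, -0.001, -1.0]]
contact_force: [0.5, -0.5, -0.1]
time_s: 28.05
tool_pos: [0.4531, 0.3271, 0.0275]
tcp_rot: [[0.254, 0.967, 0.001], [0.967, -0.254, 0.0], [0.0, 0.001, -1.0]]
contact_force: [0.0, -0.8, 1.5]
opening: 0.0595
finger_force: 40.0
time_s: 28.55
tool_pos: [0.4531, 0.3272, 0.0275]
tcp_rot: [[0.254, 0.967, 0.001], [0.967, -0.254, 0.0], [0.0, 0.0, -1.0]]
contact_force: [-0.2, -1.9, 5.9]
opening: 0.0599
finger_force: 40.0
```

```bash
python3 -m handwheel '[[0,0,0.05,0,0,0],[0,0,0.15,0,0,0],[0,0,0.3,0,0,0],[0,0,0.6,0,0,0],[0,0,0.6,0,0,0]]'; python3 -m handwheel '[[0,0,0.2,0,0,0],[0,0,0,0,0,0],[0,0,0,0,0,0]]'; python3 look.py w14; python3 - <<'E'
from station import viewer
import cv2,numpy as np
from h import *
a=cv2.imread("pics/w14.png");b=viewer.grab_frame("scene");
cv2.imwrite("pics/w14c.png",np.hstack([a[:320,130:450],cv2.resize(b["img"][140:240,390:520,::-1],(416,320))]))
f=pickle.load(open("w14.pkl","rb"))
E
```

```text
time_s: 29.18
tool_pos: [0.4525, 0.3271, 0.1313]
tcp_rot: [[0.254, 0.967, -0.0], [0.967, -0.254, 0.0], [0.0, -0.0, -1.0]]
contact_force: [0.9, 0.2, -2.2]
opening: 0.0596
finger_force: 40.0
time_s: 29.55
tool_pos: [0.4523, 0.3264, 0.1401]
tcp_rot: [[0.254, 0.967, -0.001], [0.967, -0.254, -0.001], [-0.002, -0.001, -1.0]]
contact_force: [-1.1, -1.1, -2.2]
opening: 0.0596
finger_force: 40.0
29.6 [0.4522 0.3264 0.1399] [[0.254, 0.967, -0.002], [0.967, -0.254, -0.002], [-0.002, -0.001, -1.0]] [-19.01432909  27.29957745 -30.75013023 103.62631947  16.87689455
  53.79940668 -71.78711465]
```

View pics/w14c.png

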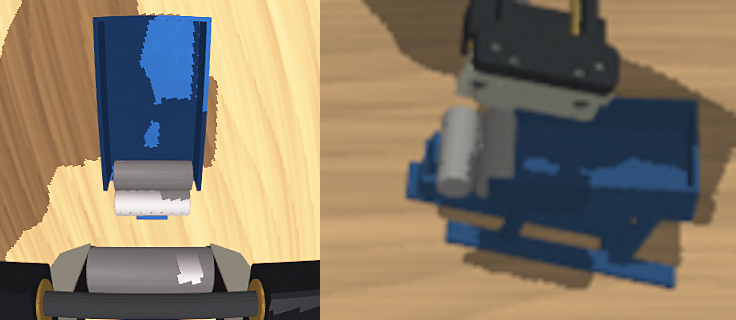

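Pin1 is held level between the fingers, and the other two have rolled down to the stop. On to the vee.

```bash
python3 -m handwheel '[[0.444,-0.532,0,0,0,0.49],[0.444,-0.532,0,0,0,0.49],[0.444,-0.532,0,0,0,0.49],[0.444,-0.532,0,0,0,0.49]]' >/dev/null; python3 -m handwheel '[[0.444,-0.532,0,0,0,0],[0.444,-0.532,0,0,0,0],[0.444,-0.532,0,0,0,0],[0,0,0,0,0,0],[0,0,0,0,0,0]]'; python3 -m handwheel '[[0,0,-0.4,0,0,0],[0,0,-0.4,0,0,0],[0,0,-0.2,0,0,0],[0,0,0,0,0,0],[0,0,0,0,0,0]]'; python3 look.py w15
```

```text
time_s: 30.78
tool_pos: [0.6385, 0.1041, 0.1402]
tcp_rot: [[0.086, 0.996, -0.002], [0.996, -0.086, 0.0], [0.0, -0.002, -1.0]]
contact_force: [-0.4, 0.9, -1.9]
opening: 0.0596
finger_force: 40.0
time_s: 31.4
tool_pos: [0.6398, 0.1044, 0.0822]
tcp_rot: [[0.085, 0.996, 0.001], [0.996, -0.085, 0.001], [0.001, 0.001, -1.0]]
contact_force: [-0.0, -0.3, -1.5]
opening: 0.0596
finger_force: 40.0
31.45 [0.6399 0.1042 0.0823] [[0.085, 0.996, 0.002], [0.996, -0.085, 0.0], [0.001, 0.002, -1.0]] [  4.29450721  38.1562319  -28.38070755  93.56963858  21.39012981
  53.64757603 -36.66784884]
```

View pics/w15.png

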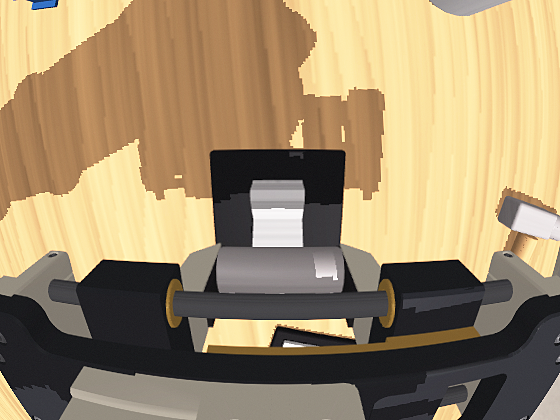

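The pin is level and the yaw matches the plate. The plate's far corners are at (211,151) and (344,150), and the block's far top edge is at v≈181, u 250–304.

```bash
python3 - <<'E'
from h import *
f=pickle.load(open("w15.pkl","rb"))
p=onz(f,[[211,151],[344.5,150]],.008);b=onz(f,[[250,181],[304.5,181]],.034)
for q,o in((p,.05),(b,.028)):
    x=(q[1]-q[0])[:2];L=np.linalg.norm(x);x/=L;y=np.array([-x[1],x[0]])
    print(L,np.degrees(np.arctan2(x[1],x[0])),q.mean(0)[:2]-y*o)
e=onz(f,[[218,265],[344,265]],.0823+.0175);print("pin",e,e.mean(0))
E
```

```text
0.09659825708306921 -4.496671022787569 [0.63746515 0.10375021]
0.03536744338235255 -4.920629572506021 [0.63740871 0.10911729]
pin [[0.60903736 0.11361075 0.0998    ]
 [0.67055157 0.10828305 0.0998    ]] [0.63979447 0.1109469  0.0998    ]
```

```bash
python3 -m handwheel '[[-0.025,-0.01,-0.3,0,0,0],[0,0,-0.3,0,0,0],[0,0,-0.3,0,0,0],[0,0,-0.15,0,0,0],[0,0,0,0,0,0]]'; python3 -m handwheel '[[0,0,-0.03,0,0,0],[0,0,0,0,0,0],[0,0,0,0,0,0]]'
```

```text
time_s: 32.08
tool_pos: [0.6374, 0.103, 0.0173]
tcp_rot: [[0.086, 0.996, -0.001], [0.996, -0.086, -0.0], [-0.0, -0.001, -1.0]]
contact_force: [0.1, 0.5, -2.3]
opening: 0.0598
finger_force: 40.0
time_s: 32.45
tool_pos: [0.638, 0.1032, 0.0168]
tcp_rot: [[0.086, 0.996, 0.001], [0.996, -0.086, 0.0], [0.0, 0.001, -1.0]]
contact_force: [-0.2, 0.4, -1.9]
opening: 0.0596
finger_force: 40.0
```

```bash
python3 -m handwheel '[[0,0,-0.03,0,0,0],[0,0,0,0,0,0],[0,0,0,0,0,0]]'|sed -n 2,4p; python3 -m handwheel '[[0,0,-0.02,0,0,0],[0,0,0,0,0,0],[0,0,0,0,0,0]]'
```

```text
tool_pos: [0.6383, 0.1026, 0.0155]
tcp_rot: [[0.086, 0.996, 0.001], [0.996, -0.086, -0.001], [-0.001, 0.001, -1.0]]
contact_force: [-1.8, -1.8, 4.7]
time_s: 33.2
tool_pos: [0.6384, 0.1022, 0.015]
tcp_rot: [[0.086, 0.996, 0.002], [0.996, -0.086, -0.001], [-0.001, 0.002, -1.0]]
contact_force: [-3.9, -4.8, 12.2]
opening: 0.0591
finger_force: 40.0
```

The pin touches one slope and is pushed towards −y, so I'll ease it 1.5 mm that way.

```bash
python3 -m handwheel '[[0,-0.025,0,0,0,0],[0,0,0,0,0,0],[0,0,0,0,0,0]]'; python3 -m handwheel '[[0,0,0,0,0,0],[0,0,0,0,0,0],[0,0,0,0,0,0],[0,0,0,0,0,0],[0,0,0,0,0,0]]' -1|tail -3;  python3 -m handwheel '[[0,0,0.1,0,0,0],[0,0,0.5,0,0,0],[0,0,0.6,0,0,0],[0,0,0.6,0,0,0],[0,0,0,0,0,0]]' | head -2; python3 look.py w16
```

```text
time_s: 33.58
tool_pos: [0.6383, 0.1011, 0.014]
tcp_rot: [[0.086, 0.996, 0.001], [0.996, -0.086, -0.001], [-0.001, 0.001, -1.0]]
contact_force: [-0.1, -2.4, 6.2]
opening: 0.0595
finger_force: 40.0
contact_force: [0.4, 1.1, -0.3]
opening: 0.0916
finger_force: 0.0
time_s: 34.83
tool_pos: [0.6398, 0.1025, 0.1252]
34.875 [0.6387 0.1019 0.1232] [[0.086, 0.996, 0.003], [0.996, -0.086, 0.001], [0.001, 0.003, -1.0]] [  5.21290487  35.53624958 -29.47146575  91.85000462  19.80978401
  57.69509459 -35.25417528]
```

View pics/w16.png

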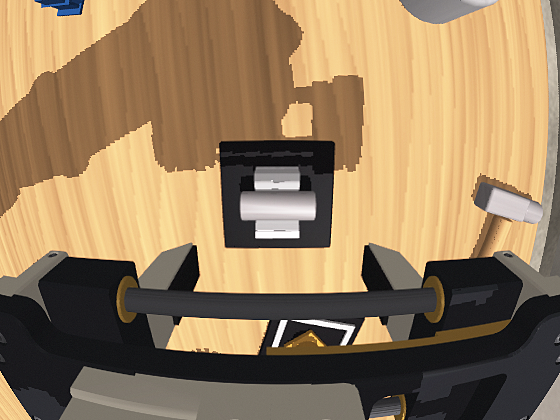

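Pin1 lies in the vee, centred over the block (pin u 240–316, block u 255–299). Everything is placed, so I'll hand in.

```bash
python3 -m handwheel '[[0,0,0.5,0,0,0],[0,0,0.5,0,0,0],[0,0,0,0,0,0],[0,0,0,0,0,0]]' | head -2; python3 -c "
from station import hand_in
print(hand_in())"
```

```text
time_s: 35.38
tool_pos: [0.6371, 0.1012, 0.1801]
the job is handed in; nothing more can be done
None
```

The job is handed in at about 35 s: the camera views showed the bearing, wheel, bush and lowest pin in their holders, with the other two pins still in the chute; the judge gave no verdict.

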